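# Show the microscope's front lens to the bench camera in an inspection mirror

### The job

Check the downward-facing front lens of the stereo microscope without dismantling it: take the inspection mirror (the rectangular glass on a handle) from the tool rest and hold it face up below the lens, centred on the spot at which the bench camera is aimed and angled so that the camera sees the lens reflected in the middle of the glass. Handle it by its black grip with the fingers off the mirror's head, do not bump the microscope or the camera, and leave the other things on the bench where they are. Finish while still holding the mirror in the air, steady at that angle: do not put it down or let go.

Things in the scene. Friction and masses are not known exactly. Their poses are not given: they have to be found in the camera images.
- mirror_grip (a point): Inspection mirror, all one rigid loose piece, about 0.10 kg. This point is the centre of its black grip, a flat-sided bar 120 mm long, 14 mm wide and 12 mm high. x runs along the grip towards the head, y across it (the 14 mm), z the way the mirror faces. The grip bears a firm squeeze (40 N). A thin steel stem joins grip and head. It starts lying face up in one of the three slots of the tool rest, head pointing away from the robot, this point 40 mm above the table.
- mirror_face (a point): Centre of the mirror's glass: a plain rectangular steel-framed head 52 mm (x) by 62 mm (y), 5 mm thick, with silvered glass on top. It lies 130 mm along x and 3 mm up z from mirror_grip, same axes; z is the normal of the reflecting face, pointing out of it.
- tool_rest: Fixed steel tool rest, origin under its centre. Two notched rails 84 mm apart and 44 mm high, across x, each 6 mm thick, carry three tools along x at y = -65, 0 and +65 mm: the mirror, a round magnifier and a lens brush with like grips, in any order. A tool's grip lies across both rails, free between them.
- front_lens (a point): Centre of the front lens of the fixed stereo microscope: glass 38 mm across in a white ring, facing straight down at the lower end of the upright black objective (60 mm across), 188 mm above the table. x points from the optical axis to the pole of the stand, 145 mm away; the white base plate (22 mm high) reaches 180 mm that way, 90 mm the opposite way and 100 mm to each side. The head widens to 94 mm from 250 mm above the table upwards.
- camera_lens (a point): Centre of the lens of the fixed bench camera, a 33 mm aluminium barrel on a stand with a round foot. It looks down at 40 degrees straight at the aim point, 240 mm from it. x points level away from the optical axis.
- aim (a point): The point at which the bench camera is aimed: in free air straight below the front lens, 93 mm under it and 95 mm above the table. The centre of the mirror's glass belongs here. Its z axis points half-way between straight up (to the lens) and the direction of the camera, 25 degrees off upright: a mirror here whose face looks along it shows the lens to the camera. How the mirror is turned about that axis does not matter.
- magnifier: Round magnifier on a grip like the mirror's; a bystander to leave alone. Origin under its centre.
- lens_brush: Lens brush on a grip like the mirror's; a bystander to leave alone. Origin under its centre.
- petri_dish: Clear covered dish, 95 mm across, 17 mm high; a bystander to leave alone. Origin under its centre.

How it is judged:
On the way, in this order (a step that is already met when the one before it is completed fails the run):
1. the mirror is lifted clear of the tool rest (height (world z) of mirror_grip above 0.065 m and contact force between mirror and tool_rest below 0.1 N), for 0.1 s.
2. the lens appears to the camera: the glass is centred on the aim point and angled half-way between lens and camera, held still (distance between mirror_face and aim below 0.015 m and angle between the z axis of mirror_face and the z axis of aim, either way round below 0.1 rad and angle between mirror_face's own z axis and vertical below 0.9 rad and contact force between mirror and the fingers above 1 N and contact force between mirror and microscope below 0.1 N and contact force between mirror and bench_camera below 0.1 N and contact force between mirror and tool_rest below 0.1 N and linear speed of mirror below 0.02 m/s and angular speed of mirror below 0.15 rad/s), for 1 s.
At the end, for the whole second after the job is handed in: Mirror still held in the fingers, free of microscope, camera and rest, and still; centre of its glass within 15 mm of the camera's aim point and its face, upward, within 0.10 rad (about 6 degrees) of the angle half-way between lens and camera (all of step 2); the arm keeps its last pose, push and grip.
It fails at once if the microscope is bumped (over 3 N) (contact force between microscope and anything else above 3 N).
It fails at once if the bench camera is bumped (over 3 N) (contact force between bench_camera and anything else above 3 N).
It fails at once if fingers touch the mirror's head (contact force between mirror_head and the fingers above 0.3 N).
It fails at once if another thing on the bench is moved more than 20 mm (distance of any of magnifier, lens_brush, petri_dish, dropper_bottle, slide_box, beaker, specimen_jar from where it was at the start of the episode above 0.02 m).
It also fails if it takes over 37 s, if anything falls off the work surface, if the arm or the gripper's body presses on something with over 40 N, if the wrist force passes 120 N, or if a joint passes its speed limit or range.

### The arm

A 7-joint arm with a two-finger parallel gripper is mounted at the origin on the work surface. World frame = base frame: x ahead of the robot, y to its left, z up, the work surface at z = 0. Lengths are in m, angles in rad, forces in N, time in s.
With the tool pointing down it reaches from about 0.425 to 0.925 m from the base axis. Payload 6.8 kg.
Tool frame: the origin (TCP) lies on the centre line of the jaws, within the pads' length; the fingertips stand 11 mm ahead of it and the grasp point (between the pads) lies 8 mm behind it; z points along the fingers, y is the direction in which the jaws open and shut (so a half turn about z gives the same grasp; the last joint's range is limited). The gripper opens to 85 mm and grips with 20 to 120 N. Pads are 22 mm wide; open, the fingers measure 114 mm over their backs; the gripper's body (76 mm by 85 mm) begins 54 mm behind the grasp point. The pads swing forward as they close: fully open they stand 13 mm farther back than shut.
Start: joints at [-1.311, 0.477, 0.022, 1.555, -0.011, 1.109, -0.083], TCP at [0.243, 0.63, 0.242] pointing down, gripper open.
Joint ranges: [-2.96, 2.96], [-0.34, 2.1], [-1.41, 1.46], [0.24, 2.44], [-1.37, 4.51], [0.17, 1.92], [-2.96, 2.96]. Speed limits (rad/s): [2.39, 2.39, 3.14, 3.14, 3.14, 3.14, 3.14].

### API

Orientations are given as a rotation vector (axis times angle).
In Python, from bench import r gives the robot as it stands.
- The arm moves only by the tool send_rows, never from a script. Its argument "deltas" is a list of rows, each a list of 7 numbers: the opening, from 0 (shut) to 1 (fully open), then the shift along the tool's x, y, z as a fraction of full scale, then the turn, a rotation vector about the tool's x, y, z as a fraction of full scale. In form: [[hand, x, y, z, ax, ay, az], ...]. A call has 1 to 20 rows; each row is the pose to reach, as a shift and turn from the pose commanded when the call began, along the tool's axes at that moment, turning the shorter way round; what a row does not reach only later rows make up. Full scale, the value 1, is 150 mm for a shift and 180 degrees for a turn. A row lasts 1/12 s, in which the tool goes at most 41.7 mm and 7.16 degrees, less where a joint would pass 70% of its speed; a pose out of reach is approached as far as the arm can. A call with a number of a shift or a turn outside -1 to 1 is refused whole. A call with a gripper value outside its range is refused whole. The fingers move at their own pace and stop on an object; "squeeze" is the grip in N (left out, the last holds). Time passes only in rows, so rows that repeat a pose let the fingers close. It gives the time, the measured TCP pose, the force and the opening at its end, in the units of the state.
- r.get_obs(): the state, without advancing time (a new reading comes with each control period).
- r.grab_frame(name): name is "side" or "top"; returns a dict with "pixels" (480x640x3 uint8, red, green, blue), "camera_matrix" (3x3 intrinsics, pixels), "rvec" (rotation vector, rad) and "tvec" (3), from world to camera coordinates, as OpenCV has them. Camera axes: x right, y down, z forward; pixel columns grow to the right and rows downward; lengths in m; the calibration is good to about 2 mm. A picture is of the moment at which its call begins. There is no depth.
- r.hand_in(): hands the job in, once; it reports no verdict.
The state is a dict: "clock": time; "joints": joint angles; "qvel": joint speeds; "tau": joint torques, N m; "tcp_pos": TCP position; "orientation": TCP orientation; "contact_force": force on the tool from outside, world axes, zero at the start; "moment": the same for the moment, N m; "grip_width": finger opening in m.
Only numpy, scipy, OpenCV 4.12 (cv2) and the standard library are available. Lean on these libraries where they do the work, as an engineer would, in place of code of your own. Each camera call takes 0.05 s, during which the arm holds its last target. There are 200 camera calls.

## Working session

There is one attempt and no reset: what is moved stays moved. The work goes in short steps, Python scripts to look and compute and a tool call to move; the robot and the scene stay as the last step left them, time stands still between calls to the robot, and variables do not carry over. Pictures are saved under pics/ and viewed, about 8 in all and at most 12, crops included, and the job is handed in when it is done.

Besides the shell and the picture viewer there is one more tool, called after ">>>" as name(argument=value, ...) on one line, values as JSON. send_rows: Moves the arm, as the interface text tells. Shift numbers are shares of 150 mm and turn numbers shares of 180 degrees, none past 1 either way. Its arguments: {"type":"object","properties":{"deltas":{"type":"array","items":{"type":"array","items":{"type":"number"}}},"squeeze":{"type":"number"}},"required":["deltas"]}

```bash
ls; mkdir -p pics
cat > h.py <<'E'
import numpy as np, cv2
from bench import r
def load(n):
    d=np.load(f'{n}.npz'); return d
def snap(n,tag):
    f=r.grab_frame(n); np.savez(f'{tag}.npz',**{k:np.array(f[k]) for k in('pixels','camera_matrix','rvec','tvec')})
    cv2.imwrite(f'pics/{tag}.png',np.array(f['pixels'])[:,:,::-1]); return f
def ray(f,uv):
    R=cv2.Rodrigues(np.array(f['rvec'],float))[0]; t=np.array(f['tvec'],float).ravel()
    d=R.T@np.linalg.inv(f['camera_matrix'])@np.array([uv[0],uv[1],1.]); return -R.T@t, d/np.linalg.norm(d)
def onz(f,uv,z):
    o,d=ray(f,uv); return o+d*(z-o[2])/d[2]
def proj(f,P):
    return cv2.projectPoints(np.array(P,float).reshape(-1,3),np.array(f['rvec'],float),np.array(f['tvec'],float),np.array(f['camera_matrix'],float),None)[0].reshape(-1,2)
def cross(f1,u1,f2,u2):
    o1,d1=ray(f1,u1);o2,d2=ray(f2,u2)
    s=np.linalg.lstsq(np.c_[d1,-d2],o2-o1,rcond=None)[0];a=o1+d1*s[0];b=o2+d2*s[1];return (a+b)/2,np.linalg.norm(a-b)
E
python3 - <<'E'
from h import *
for n in('side','top'):
    f=snap(n,n+'0'); print(n,ray(f,(320,240)),f['camera_matrix'])
print(r.get_obs())
E
```

```text
pics
side (array([ 0.07908225, -0.58976505,  0.96415917]), array([ 0.39793164,  0.56385028, -0.72368728])) [[493.60107108   0.         318.16567926]
 [  0.         493.60107108 246.82658464]
 [  0.           0.           1.        ]]
top (array([ 0.22309203, -0.00501006,  1.34458329]), array([ 0.22222556, -0.02618057, -0.97464372])) [[536.22355896   0.         309.65442091]
 [  0.         536.22355896 235.53299406]
 [  0.           0.           1.        ]]
{'clock': 0.1, 'joints': array([-1.31109714,  0.47770817,  0.02235678,  1.55633267, -0.01145935,
        1.10932744, -0.08309692]), 'qvel': array([ 0.00151232, -0.00220306,  0.00047377, -0.00229585,  0.00167477,
       -0.002714  ,  0.00080614]), 'tau': array([ 4.96265639e-03, -5.97762644e+01,  1.61403481e+00, -2.81958050e+01,
        1.27886530e-02,  4.99566886e-03, -1.79397011e-05]), 'tcp_pos': array([0.2425479 , 0.62936675, 0.24143785]), 'orientation': array([-5.74416233e-01, -3.08848861e+00,  2.57821182e-03]), 'contact_force': array([0.01802712, 0.63229763, 0.47717897]), 'moment': array([-0.01221158, -0.00350779,  0.02366892]), 'grip_width': 0.08508045859382066}
```

View pics/top0.png

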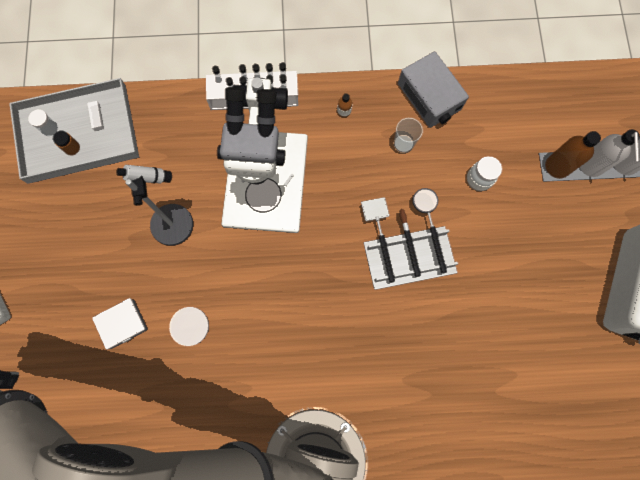

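View pics/side0.png

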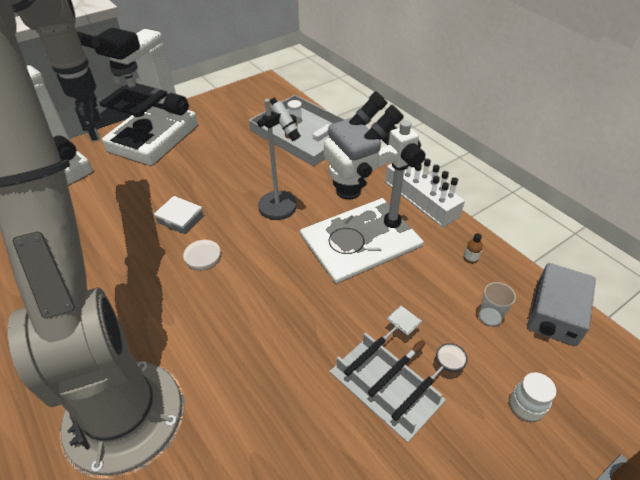

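Both views: the mirror (square head) sits in the +y slot (top: head 375,209, grip 387,258; side: head 404,320). Microscope plate is centred at about (265,182) in the top view, with the bench camera on its +y side at (150,175). Next, a composite close-up for exact pixels.

Run:
```python
from h import *
t=cv2.imread('pics/top0.png');s=cv2.imread('pics/side0.png')
def c(im,x,y,w=133,h=100): return cv2.resize(im[y:y+h,x:x+w],(400,300),interpolation=cv2.INTER_CUBIC)
# scale 3
o=np.vstack([np.hstack([c(t,345,190),c(t,115,130+5)]),np.hstack([c(s,325,300),c(s,295,185)])])
cv2.imwrite('pics/comp.png',o)
o=np.vstack([np.hstack([c(s,250,90),c(s,300,120)]),np.hstack([c(t,200,125),c(t,200,60)])])
cv2.imwrite('pics/comp2.png',o)
```

```text
(no output)
```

View pics/comp.png

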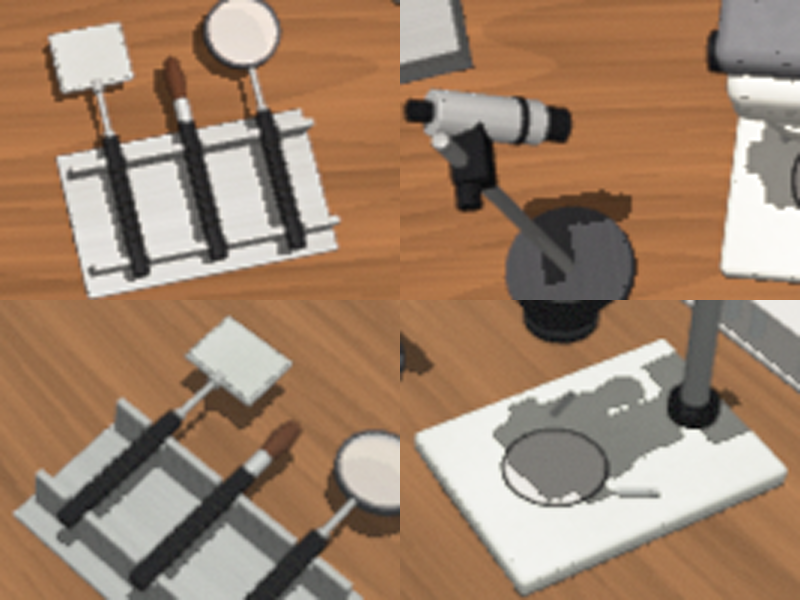

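View pics/comp2.png

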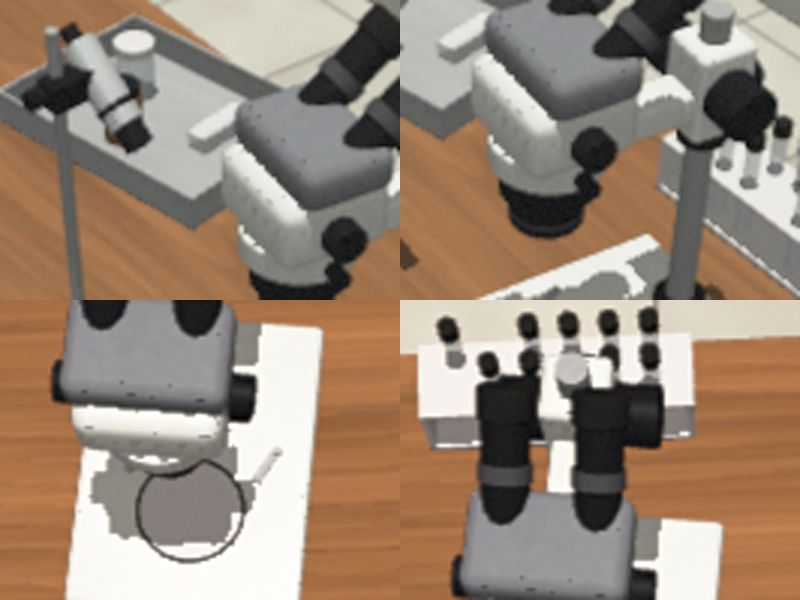

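The close-ups show the mirror grip ends (top ≈382,236 / 391.5,281), the head centre, the plate corners, the objective rim (side ≈348.6,190.3) and the camera tip (top ≈171.5,176.5; side ≈295.5,138.6).

Run:
```python
from h import *
np.set_printoptions(precision=4,suppress=True)
t=load('top0');s=load('side0')
print('plate side');P=[onz(s,u,.022) for u in[(300,230.7),(384,199),(424,241.7),(335,279)]]
for p in P:print(p)
print('plate top');Q=[onz(t,u,.022) for u in[(307,134),(300,231),(223,228)]]
for p in Q:print(p)
print('obj',onz(s,(348.6,190.3),.188))
print('cam',cross(t,(171.5,176.5),s,(295.5,138.6)))
print('cam z.249',onz(t,(171.5,176.5),.249),onz(s,(295.5,138.6),.249))
for n,a,b,z in[('front',(382.2,235.9),(382,339),.046),('back',(391.5,281.4),(347.6,372.5),.046),('head',(374.9,209.3),(404.8,320),.043)]:
    print(n,onz(t,a,z),onz(s,b,z))
# refined mask of the grip, top view: dark pixels
for f,(x,y,w,h),nm in((t,(372,232,28,54),'t'),(s,(340,332,50,45),'s')):
    im=f['pixels'][y:y+h,x:x+w].astype(int); m=(im.max(2)<75).astype(np.uint8)
    n,l,st,c=cv2.connectedComponentsWithStats(m); k=1+st[1:,4].argmax()
    ys,xs=np.nonzero(l==k); print(nm,st[k],c[k]+[x,y],onz(f,c[k]+[x,y],.046))
    r_=cv2.minAreaRect(np.c_[xs+x,ys+y].astype(np.float32)); print(r_)
```

```text
plate side
[0.5741 0.2042 0.022 ]
[0.8388 0.167  0.022 ]
[ 0.8128 -0.0223  0.022 ]
[0.5494 0.0153 0.022 ]
plate top
[ 0.8147 -0.0218  0.022 ]
[0.5507 0.0089 0.022 ]
[0.5686 0.2043 0.022 ]
obj [0.6574 0.1077 0.188 ]
cam (array([0.6246, 0.2771, 0.2558]), np.float64(0.005225048669523209))
cam z.249 [0.6297 0.2781 0.249 ] [0.627  0.2856 0.249 ]
front [ 0.5217 -0.195   0.046 ] [ 0.5189 -0.1932  0.046 ]
back [ 0.4069 -0.2083  0.046 ] [ 0.4098 -0.2124  0.046 ]
head [ 0.5921 -0.1826  0.043 ] [ 0.5936 -0.1844  0.043 ]
t [  6   3  17  47 276] [386.0217 258.1522] [ 0.4651 -0.1998  0.046 ]
((386.1606750488281, 258.43280029296875), (47.06758499145508, 6.756660461425781), 76.75948333740234)
s [  4   5  41  40 374] [364.0829 356.4465] [ 0.4606 -0.2034  0.046 ]
((364.53955078125, 356.06201171875), (8.512370109558105, 51.70904541015625), 46.16913986206055)
```

```bash
cat >> h.py <<'E'
from scipy.spatial.transform import Rotation as Ro
A=np.array([.650,.097,.095]); H=np.array([.628,.282,0])-[A[0],A[1],0]; H/=np.linalg.norm(H)
N=np.sin(np.radians(25))*H+np.cos(np.radians(25))*np.array([0,0,1.])
def delta(Rt,pt):
    "shift(/150mm) and turn(/180deg) in tool axes from the measured pose to target"
    o=r.get_obs(); R=Ro.from_rotvec(o['orientation'])
    return np.round(np.r_[R.inv().apply(pt-o['tcp_pos'])/.15,(R.inv()*Rt).as_rotvec()/np.pi],4),o
def down(psi):
    "tool down, y at angle psi (deg)"
    c,s=np.cos(np.radians(psi)),np.sin(np.radians(psi)); y=np.array([c,s,0]);z=np.array([0,0,-1.]); return Ro.from_matrix(np.c_[np.cross(y,z),y,z])
E
python3 - <<'E'
from h import *
np.set_printoptions(precision=4,suppress=True)
t=load('top0');s=load('side0')
print('post top',cross(t,(128.3,181.7),s,(266.7,100)))
print('post foot',onz(t,(171.7,223),.01),onz(s,(277,206),.01))
print('head corner',cross(t,(224,171.7),s,(325,143)))
print('camdist',np.linalg.norm(np.array([.628,.282])-A[:2]))
im=s['pixels'].copy(); 
for c,z in((A[:2],.188),((.6574,.1077),.188)):
    a=np.linspace(0,2*np.pi,60); p=proj(s,np.c_[c[0]+.03*np.cos(a),c[1]+.03*np.sin(a),a*0+z]); print(p.min(0),p.max(0))
g=s['pixels'][160:215,325:380].max(2); m=g<55
ys,xs=np.nonzero(m); print([(y+160,xs[ys==y].min()+325,xs[ys==y].max()+325) for y in np.unique(ys)][::2])
for p,v in(((.243,.63,.242),0),):
  print(delta(down(-82),np.array([.41,.15,.26])))
  print(delta(down(-82),np.array([.444,-.204,.14])))
E
```

```text
post top (array([0.5866, 0.3382, 0.3456]), np.float64(0.001777072040048194))
post foot [0.5918 0.3381 0.01  ] [0.5834 0.3356 0.01  ]
head corner (array([0.615 , 0.1528, 0.3143]), np.float64(0.00972292448997144))
camdist 0.18630351580150062
[336.3317 185.7053] [361.5684 202.3586]
[336.0999 182.244 ] [361.1474 198.6492]
[(np.int64(163), np.int64(362), np.int64(366)), (np.int64(165), np.int64(359), np.int64(368)), (np.int64(167), np.int64(358), np.int64(370)), (np.int64(169), np.int64(357), np.int64(371)), (np.int64(171), np.int64(357), np.int64(370)), (np.int64(173), np.int64(358), np.int64(370)), (np.int64(175), np.int64(361), np.int64(368)), (np.int64(177), np.int64(361), np.int64(365)), (np.int64(179), np.int64(359), np.int64(363)), (np.int64(181), np.int64(333), np.int64(365)), (np.int64(183), np.int64(334), np.int64(365)), (np.int64(185), np.int64(335), np.int64(364)), (np.int64(187), np.int64(336), np.int64(361)), (np.int64(189), np.int64(337), np.int64(360)), (np.int64(191), np.int64(337), np.int64(359)), (np.int64(193), np.int64(337), np.int64(359)), (np.int64(195), np.int64(33
[... 488 characters left out ...]
0026]), 'contact_force': array([0.018 , 0.6323, 0.4772]), 'moment': array([-0.0122, -0.0035,  0.0237]), 'grip_width': 0.08508045859382066})
(array([-3.2506, -4.7003,  0.6845, -0.0001,  0.0007,  0.8385]), {'clock': 0.1, 'joints': array([-1.3111,  0.4777,  0.0224,  1.5563, -0.0115,  1.1093, -0.0831]), 'qvel': array([ 0.0015, -0.0022,  0.0005, -0.0023,  0.0017, -0.0027,  0.0008]), 'tau': array([  0.005 , -59.7763,   1.614 , -28.1958,   0.0128,   0.005 ,
        -0.    ]), 'tcp_pos': array([0.2425, 0.6294, 0.2414]), 'orientation': array([-0.5744, -3.0885,  0.0026]), 'contact_force': array([0.018 , 0.6323, 0.4772]), 'moment': array([-0.0122, -0.0035,  0.0237]), 'grip_width': 0.08508045859382066})
```

>>> send_rows(deltas=[[1, -0.73, -0.86, -0.04, 0, 0, 0], [1, -0.73, -0.86, -0.04, 0, 0, 0], [1, -0.73, -0.86, -0.04, 0, 0, 0], [1, -0.73, -0.86, -0.04, 0, 0, 0], [1, -0.73, -0.86, -0.04, 0, 0, 0], [0.5, -0.73, -0.86, -0.04, 0, 0, 0]])

```text
clock: 0.6
tcp_pos: [0.3002, 0.4672, 0.2484]
orientation: [0.582, 3.087, -0.001]
contact_force: [-0.4, 1.3, -0.2]
grip_width: 0.0755
```

>>> send_rows(deltas=[[0.5, -0.73, -0.86, -0.04, 0, 0, 0], [0.5, -0.73, -0.86, -0.04, 0, 0, 0], [0.5, -0.73, -0.86, -0.04, 0, 0, 0], [0.5, -0.73, -0.86, -0.04, 0, 0, 0], [0.5, -0.73, -0.86, -0.04, 0, 0, 0], [0.5, -0.73, -0.86, -0.04, 0, 0, 0]])

```text
clock: 1.1
tcp_pos: [0.3551, 0.3094, 0.2545]
orientation: [0.58, 3.087, 0.001]
contact_force: [0.1, 0.9, -0.4]
grip_width: 0.043
```

>>> send_rows(deltas=[[0.5, -0.73, -0.86, -0.04, 0, 0, 0], [0.5, -0.73, -0.86, -0.04, 0, 0, 0], [0.5, -0.73, -0.86, -0.04, 0, 0, 0], [0.5, -0.73, -0.86, -0.04, 0, 0, 0], [0.5, -0.73, -0.86, -0.04, 0, 0, 0], [0.5, -0.73, -0.86, -0.04, 0, 0, 0]])

```text
clock: 1.6
tcp_pos: [0.411, 0.1507, 0.2605]
orientation: [0.578, 3.087, 0.001]
contact_force: [0.5, 1.1, 0.3]
grip_width: 0.0426
```

>>> send_rows(deltas=[[0.5, -0.35, -0.71, 0.13, 0, 0, 0], [0.5, -0.35, -0.71, 0.13, 0, 0, 0], [0.5, -0.35, -0.71, 0.13, 0, 0, 0], [0.5, -0.35, -0.71, 0.13, 0, 0, 0]])

```text
clock: 1.93
tcp_pos: [0.4207, 0.0288, 0.2399]
orientation: [-0.581, -3.087, 0.004]
contact_force: [-0.1, 0.2, 0.9]
grip_width: 0.0427
```

>>> send_rows(deltas=[[0.5, -0.35, -0.71, 0.13, 0, 0, 0], [0.5, -0.35, -0.71, 0.13, 0, 0, 0], [0.5, -0.35, -0.71, 0.13, 0, 0, 0], [0.5, -0.35, -0.71, 0.13, 0, 0, 0]])

```text
clock: 2.27
tcp_pos: [0.4323, -0.0896, 0.2208]
orientation: [0.581, 3.087, -0.004]
contact_force: [-0.2, -0.5, 0.8]
grip_width: 0.0426
```

>>> send_rows(deltas=[[0.5, -0.35, -0.71, 0.13, 0, 0, 0], [0.5, -0.35, -0.71, 0.13, 0, 0, 0], [0.5, -0.35, -0.71, 0.13, 0, 0, 0], [0.5, -0.35, -0.71, 0.13, 0, 0, 0]])

```text
clock: 2.6
tcp_pos: [0.4435, -0.2086, 0.2012]
orientation: [0.58, 3.087, -0.006]
contact_force: [-0.2, 0.1, -0.1]
grip_width: 0.0427
```

>>> send_rows(deltas=[[0.5, 0, 0, 0, 0, 0, 0.84], [0.5, 0, 0, 0, 0, 0, 0.84], [0.5, 0, 0, 0, 0, 0, 0.84], [0.5, 0, 0, 0, 0, 0, 0.84], [0.5, 0, 0, 0, 0, 0, 0.84], [0.5, 0, 0, 0, 0, 0, 0.84], [0.5, 0, 0, 0, 0, 0, 0.84], [0.5, 0, 0, 0, 0, 0, 0.84], [0.5, 0, 0, 0, 0, 0, 0.84], [0.5, 0, 0, 0, 0, 0, 0.84], [0.5, 0, 0, 0, 0, 0, 0.84], [0.5, 0, 0, 0, 0, 0, 0.84], [0.5, 0, 0, 0, 0, 0, 0.84], [0.5, 0, 0, 0, 0, 0, 0.84], [0.5, 0, 0, 0, 0, 0, 0.84], [0.5, 0, 0, 0, 0, 0, 0.84], [0.5, 0, 0, 0, 0, 0, 0.84], [0.5, 0, 0, 0, 0, 0, 0.84], [0.5, 0, 0, 0, 0, 0, 0.84], [0.5, 0, 0, 0, 0, 0, 0.84]])

```text
clock: 4.27
tcp_pos: [0.4445, -0.2012, 0.2013]
orientation: [3.112, 0.427, -0.001]
contact_force: [-0.3, -0.1, -0.5]
grip_width: 0.0426
```

```bash
sed -i 's/A=np.array(\[.650,.097,.095\])/A=np.array([.651,.099,.095])/' h.py
python3 - <<'E'
from h import *
np.set_printoptions(precision=4,suppress=True)
d,o=delta(down(-82),np.array([.444,-.204,.1])); print(d,o['joints'],o['tcp_pos'])
E
```

```text
[-0.0079  0.0167  0.6755  0.      0.0001  0.0424] [-0.642   0.4465  1.2163  2.0845 -0.5168  0.9598 -0.4433] [ 0.4445 -0.2012  0.2013]
```

>>> send_rows(deltas=[[0.5, -0.01, 0.02, 0.67, 0, 0, 0.042], [0.5, -0.01, 0.02, 0.67, 0, 0, 0.042], [0.5, -0.01, 0.02, 0.67, 0, 0, 0.042], [0.5, -0.01, 0.02, 0.67, 0, 0, 0.042], [0.5, -0.01, 0.02, 0.67, 0, 0, 0.042]])

```text
clock: 4.68
tcp_pos: [0.4424, -0.2057, 0.1005]
orientation: [-3.133, -0.227, 0.004]
contact_force: [-0.4, 0.5, 0.6]
grip_width: 0.0427
```

Run:
```python
from h import *
np.set_printoptions(precision=4,suppress=True)
d,o=delta(down(-82),np.array([.444,-.204,.032])); print(d,o['joints'],o['tcp_pos'])
f=snap('side','s1');t=snap('top','t1')
def c(im,x,y): return cv2.resize(im[y:y+150,x:x+200],(400,300),interpolation=cv2.INTER_CUBIC)
cv2.imwrite('pics/g1.png',np.hstack([c(f['pixels'],280,280),c(t['pixels'],300,170)])[:,:,::-1])
```

```text
[ 0.013  -0.0097  0.4568 -0.0002  0.0007  0.0017] [-0.4591  0.5972  1.0152  2.1596 -0.7377  0.7886 -0.3873] [ 0.4424 -0.2057  0.1005]
```

View pics/g1.png

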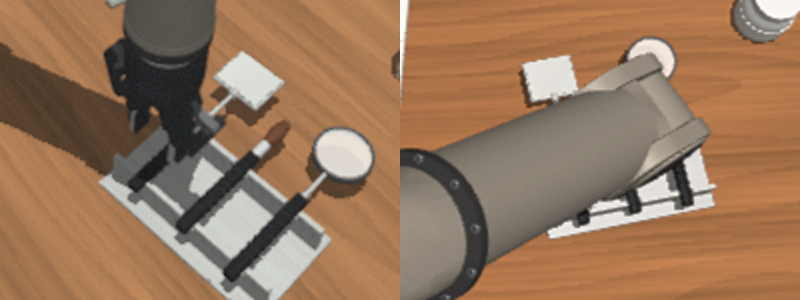

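Fingers straddle the mirror's grip at its middle, with the brush clear beside them. Descending and closing.

>>> send_rows(deltas=[[0.5, 0.013, -0.01, 0.2, 0, 0, 0], [0.5, 0.013, -0.01, 0.35, 0, 0, 0], [0.5, 0.013, -0.01, 0.457, 0, 0, 0], [0.5, 0.013, -0.01, 0.457, 0, 0, 0], [0.5, 0.013, -0.01, 0.457, 0, 0, 0]], squeeze=40)

```text
clock: 5.2
tcp_pos: [0.4442, -0.2056, 0.0337]
orientation: [3.133, 0.223, 0.002]
contact_force: [0.7, -0.7, 0.6]
grip_width: 0.0428
```

>>> send_rows(deltas=[[0, 0, 0, 0, 0, 0, 0], [0, 0, 0, 0, 0, 0, 0], [0, 0, 0, 0, 0, 0, 0], [0, 0, 0, 0, 0, 0, 0], [0, 0, 0, 0, 0, 0, 0], [0, 0, 0, 0, 0, 0, 0], [0, 0, 0, 0, 0, 0, 0], [0, 0, 0, 0, 0, 0, 0]])

```text
clock: 5.87
tcp_pos: [0.4443, -0.2058, 0.0342]
orientation: [-3.134, -0.223, -0.004]
contact_force: [-1.1, 2.4, 7.6]
grip_width: 0.0131
```

>>> send_rows(deltas=[[0, 0, 0, -0.1, 0, 0, 0], [0, 0, 0, -0.3, 0, 0, 0], [0, 0, 0, -0.5, 0, 0, 0], [0, 0, 0, -0.5, 0, 0, 0], [0, 0, 0, -0.5, 0, 0, 0]])

```text
clock: 6.28
tcp_pos: [0.4445, -0.2058, 0.1094]
orientation: [3.133, 0.223, 0.006]
contact_force: [-0.1, 0.6, -1.2]
grip_width: 0.0132
```

```bash
cat >> h.py <<'E'
def final(off=-.02,yaw=0.,A=A):
    "tool pose for mirror at aim; yaw (deg) about N; grasp at off along the grip"
    x=np.cross(H,[0,0,1.]); Rm=Ro.from_rotvec(N*np.radians(yaw))*Ro.from_matrix(np.c_[x,np.cross(N,x),N])
    Rt=Rm*Ro.from_matrix(np.diag([1,-1,-1.]))      # tool x along grip, y=-y, z=-z
    g=A-Rm.apply([.13-off,0,.003]); return Rt,g+.008*Rt.apply([0,0,1]),Rm
E
python3 - <<'E'
from h import *
np.set_printoptions(precision=4,suppress=True)
f=snap('side','s2')
def c(im,x,y): return cv2.resize(im[y:y+150,x:x+200],(800,600),interpolation=cv2.INTER_CUBIC)
cv2.imwrite('pics/g2.png',c(f['pixels'],280,240)[:,:,::-1])
for yaw in(0,10,20):
  Rt,p,Rm=final(yaw=yaw); print(yaw,p,p-Rt.apply([0,0,.3]),delta(Rt,p)[0])
o=r.get_obs();print(o['tcp_pos'],o['joints'],Ro.from_rotvec(o['orientation']).as_matrix())
E
```

```text
0 [0.5028 0.0757 0.085 ] [0.4869 0.2015 0.3569] [ 0.6555 -1.7981  0.1565 -0.1389 -0.0017  0.0054]
10 [0.508  0.0525 0.096 ] [0.4921 0.1783 0.3679] [ 0.6681 -1.6405  0.0831 -0.1384 -0.0139 -0.0493]
20 [0.5175 0.0307 0.1067] [0.5017 0.1565 0.3786] [ 0.7106 -1.4872  0.012  -0.1371 -0.026  -0.104 ]
[ 0.4437 -0.2053  0.1083] [-0.473   0.5854  1.0316  2.1557 -0.7244  0.7994 -0.401 ] [[ 0.9899  0.142   0.0016]
 [ 0.142  -0.9899  0.0004]
 [ 0.0017 -0.0001 -1.    ]]
```

View pics/g2.png

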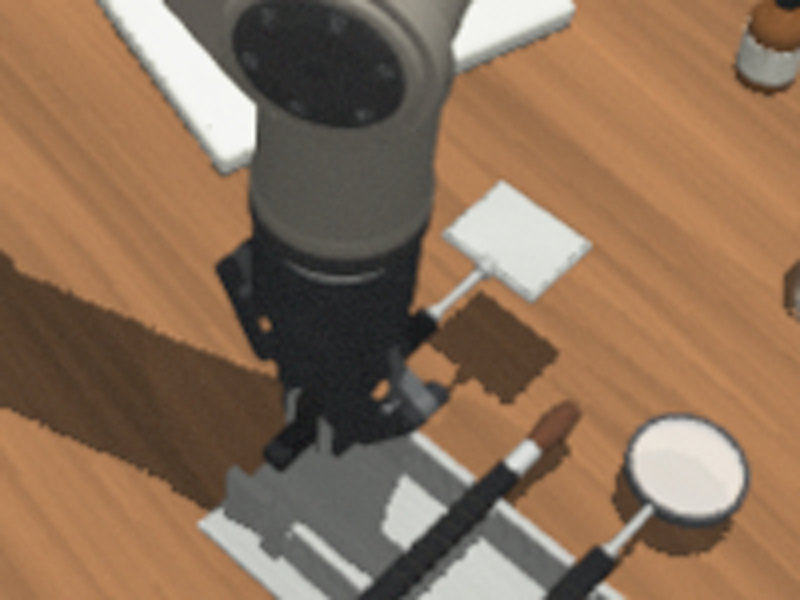

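Mirror lifted level, head around side pixel (410,300); brush and magnifier unmoved. Moving toward the aim in stages.

>>> send_rows(deltas=[[0, 0.1, -0.3, 0, -0.02, 0, 0], [0, 0.15, -0.5, 0, -0.04, 0, 0], [0, 0.2, -0.7, 0, -0.06, 0, 0], [0, 0.2, -0.9, 0, -0.07, 0, 0], [0, 0.2, -0.9, 0, -0.07, 0, 0], [0, 0.2, -0.9, 0, -0.07, 0, 0]])

```text
clock: 6.83
tcp_pos: [0.4534, -0.0628, 0.1062]
orientation: [2.913, 0.223, 0.019]
contact_force: [-0.3, -1.3, -1.7]
grip_width: 0.0133
```

Run:
```python
from h import *
np.set_printoptions(precision=4,suppress=True)
s=load('s2'); print('head before',onz(s,(409.6,299.8),.119))
f=snap('side','s3'); t=snap('top','t3')
Rt,p,Rm=final(); d,o=delta(Rt,p); print(d,o['joints'],o['tcp_pos'])
cv2.imwrite('pics/g3.png',np.hstack([cv2.resize(t['pixels'],(400,300)),cv2.resize(f['pixels'],(400,300))])[:,:,::-1])
```

```text
head before [ 0.5941 -0.1857  0.119 ]
[ 0.4631 -0.9088 -0.0527 -0.0688 -0.0014  0.0056] [-1.0432  0.6737  1.2207  2.2623 -0.688   0.6801 -0.795 ] [ 0.4532 -0.0676  0.1072]
```

View pics/g3.png

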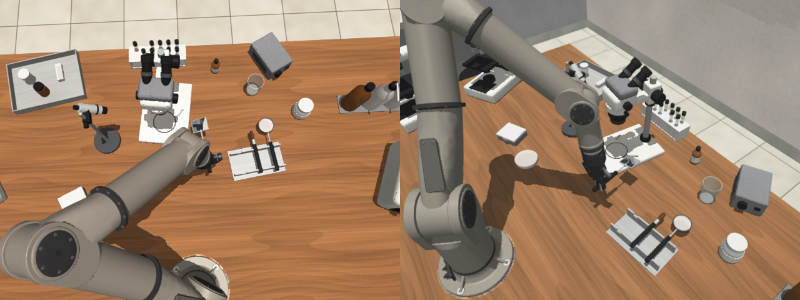

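Mirror is now near the microscope plate's near corner; the elbow hangs out on the +y side, so I'll watch the forearm against the camera stand and use a slight yaw to keep away.

Run:
```python
from h import *
np.set_printoptions(precision=4,suppress=True)
for y in(10,15,20):
    Rt,p,Rm=final(yaw=y); d,o=delta(Rt,p); print(y,d)
```

```text
10 [ 0.4753 -0.7389 -0.0899 -0.0685 -0.0074 -0.0497]
15 [ 0.4928 -0.6554 -0.1081 -0.0682 -0.0104 -0.0774]
20 [ 0.5176 -0.5737 -0.1259 -0.0678 -0.0134 -0.1051]
```

>>> send_rows(deltas=[[0, 0.12, -0.15, -0.02, -0.015, 0, -0.02], [0, 0.25, -0.33, -0.05, -0.034, -0.005, -0.04], [0, 0.3, -0.42, -0.07, -0.045, -0.007, -0.05], [0, 0.3, -0.42, -0.07, -0.045, -0.007, -0.05], [0, 0.3, -0.42, -0.07, -0.045, -0.007, -0.05]])

```text
clock: 7.35
tcp_pos: [0.4898, 0.0005, 0.1039]
orientation: [2.748, 0.411, -0.02]
contact_force: [-0.3, -0.6, -1.7]
grip_width: 0.0132
```

Run:
```python
from h import *
np.set_printoptions(precision=4,suppress=True)
f=snap('side','s4'); t=snap('top','t4')
Rt,p,Rm=final(yaw=15); d,o=delta(Rt,p); print(d,o['joints'],o['tcp_pos'])
cv2.imwrite('pics/g4.png',np.hstack([cv2.resize(t['pixels'][60:360,0:400],(400,300)),f['pixels'][80:380,180:580]])[:,:,::-1])
```

```text
[ 0.2301 -0.2154 -0.0757 -0.0236 -0.0029 -0.0294] [-1.2151  0.8261  1.2318  2.1713 -0.6272  0.7342 -0.9044] [ 0.4887 -0.001   0.1044]
```

View pics/g4.png

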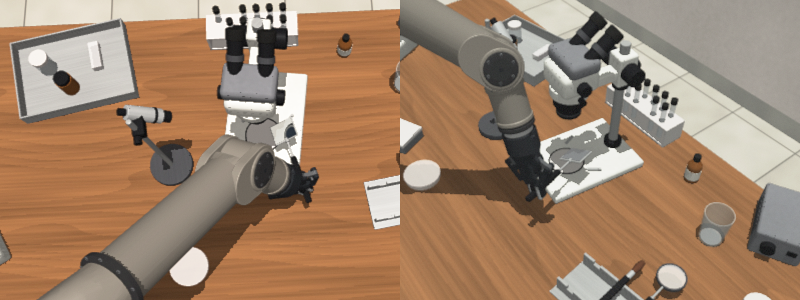

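Run:
```python
from h import *
np.set_printoptions(precision=4,suppress=True)
t=load('t4');s=load('s4')
print('arm left corner',[onz(t,(200,210),z) for z in(.35,.45)])
print('wrist joint disc',cross(t,(262,229),s,(282,149)))
o=r.get_obs();R=Ro.from_rotvec(o['orientation'])
print('tool axis',[o['tcp_pos']-R.apply([0,0,l]) for l in(.2,.3,.35)])
for y in(15,25,35):
    Rt,p,Rm=final(yaw=y); print(y,delta(Rt,p)[0],[p-Rt.apply([0,0,l]) for l in(.2,.3,.35)])
```

```text
arm left corner [array([0.521 , 0.1963, 0.35  ]), array([0.4911, 0.1761, 0.45  ])]
wrist joint disc (array([0.4617, 0.0724, 0.413 ]), np.float64(0.001497670480306213))
tool axis [array([0.4812, 0.0694, 0.2914]), array([0.4775, 0.1047, 0.3849]), array([0.4756, 0.1223, 0.4316])]
15 [ 0.2301 -0.2154 -0.0757 -0.0236 -0.0029 -0.0294] [array([0.5017, 0.1253, 0.2827]), array([0.4964, 0.1672, 0.3733]), array([0.4938, 0.1882, 0.4186])]
25 [ 0.2613 -0.0444 -0.0882 -0.0233 -0.005  -0.0849] [array([0.5133, 0.1043, 0.2931]), array([0.508 , 0.1462, 0.3837]), array([0.5054, 0.1672, 0.429 ])]
35 [ 0.3218  0.1187 -0.1    -0.0229 -0.007  -0.1405] [array([0.5288, 0.0856, 0.3027]), array([0.5236, 0.1275, 0.3933]), array([0.5209, 0.1485, 0.4386])]
```

>>> send_rows(deltas=[[0, 0.06, -0.05, -0.02, -0.006, 0, -0.007], [0, 0.12, -0.11, -0.04, -0.012, -0.001, -0.015], [0, 0.18, -0.16, -0.06, -0.018, -0.002, -0.022], [0, 0.23, -0.215, -0.075, -0.023, -0.003, -0.029], [0, 0.23, -0.215, -0.075, -0.023, -0.003, -0.029], [0, 0.23, -0.215, -0.075, -0.023, -0.003, -0.029], [0, 0.23, -0.215, -0.075, -0.023, -0.003, -0.029]])

```text
clock: 8.03
tcp_pos: [0.5124, 0.0439, 0.1012]
orientation: [2.655, 0.525, -0.04]
contact_force: [0.1, -0.4, -0.9]
grip_width: 0.013
```

Run:
```python
from h import *
np.set_printoptions(precision=4,suppress=True)
f=snap('side','s5'); t=snap('top','t5')
Rt,p,Rm=final(yaw=15); d,o=delta(Rt,p); print(d,o['joints'],o['tcp_pos'],o['contact_force'])
c=[Rm.apply([a,b,0])+A for a in(-.026,.026) for b in(-.031,.031)]+[A]
print('side',proj(f,c)); print('top',proj(t,c))
def cr(im,x,y): return cv2.resize(im[y:y+150,x:x+100],(400,600),interpolation=cv2.INTER_CUBIC)
cv2.imwrite('pics/g5.png',np.hstack([cr(t['pixels'],220,130),cr(f['pixels'],300,160)])[:,:,::-1])
```

```text
[-0.005   0.0115  0.0054 -0.0003 -0.0004  0.0007] [-1.2854  0.91    1.2235  2.0952 -0.5917  0.7812 -0.9512] [0.5122 0.0435 0.1014] [ 0.5962 -0.2846 -0.4916]
side [[352.4591 226.9868]
 [332.2545 226.202 ]
 [362.9164 216.3887]
 [342.9202 215.9443]
 [347.5519 221.3061]]
top [[274.8203 188.2475]
 [254.7165 201.3593]
 [266.7886 170.5798]
 [247.0497 183.7804]
 [260.747  185.9837]]
```

View pics/g5.png

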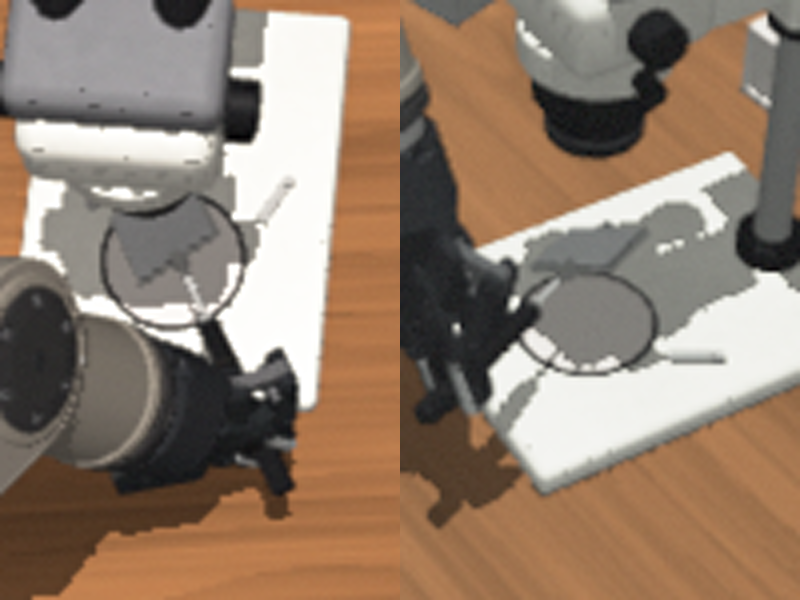

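The mirror outline in both views matches the predicted corners within about 1–1.5 px, so it sits as intended in the hand. The side view puts the objective rim bottom at y≈198.5, against 202 predicted, so I'll re-check the lens axis with line fits.

Run:
```python
from h import *
np.set_printoptions(precision=4,suppress=True)
t=load('top0');s=load('side0')
def sat(f): 
    im=f['pixels'].astype(float); return im[:,:,0]-im[:,:,2]   # wood is reddish, plate gray
def edge(v,th=40):  # sub-pixel crossings of th
    i=np.nonzero((v[:-1]-th)*(v[1:]-th)<0)[0]; return i+(th-v[i])/(v[i+1]-v[i])
d=sat(t); L=[];Rr=[];F=[]
for y in range(195,224): 
    e=edge(d[y,205:320])+205; L.append((e[0],y)); Rr.append((e[-1],y))
for x in range(232,294): e=edge(d[200:245,x])+200; F.append((x,e[-1]))
def fit(f,pts,z):
    P=np.array([onz(f,p,z)[:2] for p in pts]); vx,vy,x0,y0=cv2.fitLine(P.astype(np.float32),cv2.DIST_HUBER,0,.01,.01).ravel(); return np.array([x0,y0]),np.array([vx,vy])
def inter(a,b):
    k=np.linalg.solve(np.c_[a[1],-b[1]],b[0]-a[0]); return a[0]+k[0]*a[1]
l=fit(t,L,.022);rr=fit(t,Rr,.022);fr=fit(t,F,.005)
print('dirs',[np.degrees(np.arctan2(q[1][1],q[1][0])) for q in(l,rr,fr)])
a,b=inter(l,fr),inter(rr,fr); x=(l[1]*np.sign(l[1][0])+rr[1]*np.sign(rr[1][0]));x/=np.linalg.norm(x)
print('corners',a,b,np.linalg.norm(a-b),'lens top',(a+b)/2+.09*x)
pole=onz(s,(392.5,221),.03)[:2]; print('pole',pole,pole-.145*x)
# side view: column edges for near-left (front, -x) and near-right (-y) edges (bottom edge z=0) and far edges z=.022
d=sat(s);E1=[];E2=[];E3=[]
for xx in range(306,331): 
    e=edge(d[215:300,xx])+215; E1.append((xx,e[-1])); E3.append((xx,e[0]))
for xx in range(345,416): e=edge(d[215:300,xx])+215; E2.append((xx,e[-1]))
f1=fit(s,E1,0);f2=fit(s,E2,0);f3=fit(s,E3,.022)
print('dirs',[np.degrees(np.arctan2(q[1][1],q[1][0])) for q in(f1,f2,f3)])
a,b=inter(f3,f1),inter(f2,f1);print('side corners',a,b,np.linalg.norm(a-b),'lens side',(a+b)/2+.09*x)
```

```text
Traceback (most recent call last):
IndexError: index -1 is out of bounds for axis 0 with size 0
```

```bash
cat > ax.py <<'E'
from h import *
np.set_printoptions(precision=4,suppress=True)
t=load('top0');s=load('side0')
def sat(f): 
    im=f['pixels'].astype(float); return im[:,:,0]-im[:,:,2]
def edge(v,off,last,th=35):
    i=np.nonzero((v[:-1]-th)*(v[1:]-th)<0)[0]
    if len(i)==0: return None
    i=i[-1 if last else 0]; return off+i+(th-v[i])/(v[i+1]-v[i])
def pts(g): return [p for p in g if None not in p]
def fit(f,p,z):
    P=np.array([onz(f,q,z)[:2] for q in pts(p)]); vx,vy,x0,y0=cv2.fitLine(P.astype(np.float32),cv2.DIST_HUBER,0,.001,.001).ravel(); return np.array([x0,y0]),np.array([vx,vy]),len(P)
def inter(a,b):
    k=np.linalg.solve(np.c_[a[1],-b[1]],b[0]-a[0]); return a[0]+k[0]*a[1]
def info(*q): print([(round(float(np.degrees(np.arctan2(k[1][1],k[1][0]))),1),k[2]) for k in q])
d=sat(t)
l=fit(t,[(edge(d[y,205:320],205,0),y) for y in range(195,224)],.022)
rr=fit(t,[(edge(d[y,205:320],205,1),y) for y in range(150,224)],.022)
fr=fit(t,[(x,edge(d[200:245,x],200,1)) for x in range(232,294)],.003)
info(l,rr,fr)
x=l[1]*np.sign(l[1][0])+rr[1]*np.sign(rr[1][0]);x/=np.linalg.norm(x)
a,b=inter(l,fr),inter(rr,fr)
print('top corners',a,b,np.linalg.norm(a-b),'lens',(a+b)/2+.09*x)
pole=onz(s,(392.5,221),.03)[:2]; print('pole->lens',pole-.145*x)
d=sat(s)
f1=fit(s,[(c,edge(d[215:300,c],215,1)) for c in range(306,331)],.0)
f2=fit(s,[(c,edge(d[215:300,c],215,1)) for c in range(345,416)],.0)
f3=fit(s,[(c,edge(d[195:240,c],195,0)) for c in range(306,330)],.022)
info(f1,f2,f3)
a,b=inter(f3,f1),inter(f2,f1);print('side corners',a,b,np.linalg.norm(a-b),'lens',(a+b)/2+.09*x)
E
python3 ax.py
```

```text
[(-7.6, 29), (-7.6, 74), (82.5, 61)]
top corners [0.5771 0.2094] [0.5511 0.0128] 0.1982616 lens [0.6533 0.0992]
pole->lens [0.6485 0.0985]
[(82.7, 25), (-7.4, 70), (-7.6, 23)]
side corners [0.576  0.2099] [0.5515 0.0171] 0.19431193 lens [0.6529 0.1016]
```

```bash
sed -i 's/A=np.array(\[.651,.099,.095\])/A=np.array([.653,.1,.095])/' h.py; python3 -c "
from h import *
d,o=delta(*final(yaw=15)[:2]);print(d,o['clock'],np.abs(o['qvel']).max())"
```

```text
[ 0.0101  0.0213  0.008  -0.0007  0.0011 -0.0026] 8.1333 0.005993020792323608
```

>>> send_rows(deltas=[[0, 0.005, 0.01, 0.004, 0, 0, 0], [0, 0.01, 0.02, 0.008, 0, 0, -0.002], [0, 0.01, 0.02, 0.008, 0, 0, -0.002], [0, 0.01, 0.02, 0.008, 0, 0, -0.002], [0, 0.01, 0.02, 0.008, 0, 0, -0.002], [0, 0.01, 0.02, 0.008, 0, 0, -0.002], [0, 0.01, 0.02, 0.008, 0, 0, -0.002], [0, 0.01, 0.02, 0.008, 0, 0, -0.002], [0, 0.01, 0.02, 0.008, 0, 0, -0.002], [0, 0.01, 0.02, 0.008, 0, 0, -0.002], [0, 0.01, 0.02, 0.008, 0, 0, -0.002], [0, 0.01, 0.02, 0.008, 0, 0, -0.002], [0, 0.01, 0.02, 0.008, 0, 0, -0.002], [0, 0.01, 0.02, 0.008, 0, 0, -0.002], [0, 0.01, 0.02, 0.008, 0, 0, -0.002], [0, 0.01, 0.02, 0.008, 0, 0, -0.002], [0, 0.01, 0.02, 0.008, 0, 0, -0.002], [0, 0.01, 0.02, 0.008, 0, 0, -0.002]])

```text
clock: 9.63
tcp_pos: [0.5153, 0.0417, 0.1012]
orientation: [2.654, 0.534, -0.041]
contact_force: [-0.0, -1.0, -0.2]
grip_width: 0.0131
```

Run:
```python
from h import *
np.set_printoptions(precision=4,suppress=True)
t=snap('top','t6');f=snap('side','s6')
Rt,p,Rm=final(yaw=15); d,o=delta(Rt,p);print(d,o['clock'],np.abs(o['qvel']).max(),o['contact_force'],o['grip_width'])
def ov(f,x,y):
    k=8; im=cv2.resize(f['pixels'][y:y+75,x:x+50],(400,600),interpolation=cv2.INTER_CUBIC)
    c=proj(f,[Rm.apply([.026*a,.031*b,0])+A for a,b in((-1,-1),(1,-1),(1,1),(-1,1))]); q=((c-[x,y]+.5)*k).astype(np.int32)
    cv2.polylines(im,[q],True,(255,0,0),1); return im
cv2.imwrite('pics/g6.png',np.hstack([ov(t,236,155),ov(f,322,180)])[:,:,::-1])
```

```text
[-0.0049  0.0045  0.001  -0.0006  0.0008 -0.0003] 9.7333 0.0026558497845022835 [ 0.1107 -0.0587 -1.1617] 0.01281141154769132
```

View pics/g6.png

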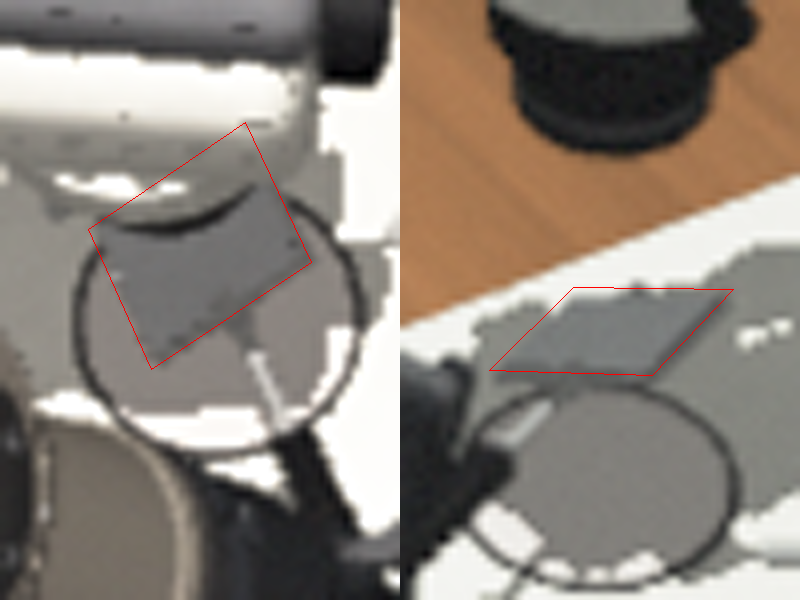

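The mirror's glass matches the predicted outline to within about 1 px in both views, and the arm is still. Handing in.

```bash
python3 -c "
from bench import r
print(r.hand_in()); o=r.get_obs(); print(o['clock'],o['tcp_pos'],o['grip_width'])"
```

```text
the job is handed in; nothing more can be done
None
the job is handed in; nothing more can be done
```

I took the mirror from the +y slot by its black grip (40 N squeeze), lifted it clear and held it face up under the lens. It is tilted 25° toward the bench camera. I handed the job in at about 9.7 s with the mirror still held; no verdict was reported.

- **Position:** the last reading put the hand within about 1 mm and 0.2° of my computed target. The glass outline matched its prediction to about 1 px in both views.
- **Steadiness:** the joints were practically still at the last reading, the jaws were closed on the grip at 13 mm, and the outside force was about 1 N. I held the pose for about 1.5 s before handing in.
- **Aim point:** plate-edge fits in the two views and the pole position placed the lens axis within about 5 mm of each other, and I used (0.653, 0.100). The objective's lower rim in the side view disagreed, pointing about 9 mm further off. That is inside the 15 mm tolerance, but I could not resolve it.
- **Not checked:** I could not see the reflection from the bench camera itself, so the angle rests on the measured positions of the lens and camera.

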